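Dress a toast board and hold the dusting stencil over the toast

ROBOT

A 6-joint arm with a two-finger parallel gripper is mounted at the origin on the work surface. World frame = base frame: x ahead of the robot, y to its left, z up, the work surface at z = 0. Lengths are in mm, angles in rad, forces in N, time in s.
With the tool pointing down it reaches from about 275 to 1000 mm from the base axis. Payload 8.4 kg.
Tool frame: the origin (TCP) lies between the finger pads; the fingertips stand r.tips_ahead ahead of it and the grasp point (between the pads) lies 6 mm ahead of it (r.tips_ahead is the distance from the TCP to the fingertips, in mm); z points along the fingers, y is the line along which they close (so a half turn about z gives the same grasp; the last joint's range is limited). The gripper opens to 85 mm and grips with 20 to 120 N. Pads are 22 mm wide; open, the fingers measure 114 mm over their backs; the gripper's body (76 mm by 85 mm) begins 54 mm behind the grasp point. The pads swing forward as they close: fully open they stand 13 mm farther back than shut.
Start: joints at [-1.158, 0.353, 1.633, -0, 1.155, -0.002], TCP at [251.878, -572.001, 256.281] pointing down, gripper open.
Joint ranges: [-2.63, 2.63], [-0.92, 2.1], [0.06, 2.66], [-1.3, 4.44], [0, 2.69], [-3.02, 3.02]. Speed limits (rad/s): [2.22, 2.22, 2.79, 3.14, 3.14, 3.14].

INTERFACE

Orientations are given as [roll, pitch, yaw] about the fixed x, y, z axes, in that order (R = Rz(yaw) Ry(pitch) Rx(roll)).
In Python, from rig import r gives the robot as it stands.
- The arm moves only by the tool carry_out, never from a script. Its arguments are lists of equal length, an entry for each row: "delta_pos": the shift along the tool's x, y, z in m, a list of three; "rot": the turn, a rotation vector about the tool's x, y, z in degrees, a list of three. A call has 1 to 8 rows; each row is the pose to reach, as a shift and turn from the pose commanded when the call began, along the tool's axes at that moment; what a row does not reach only later rows make up. A row lasts 1/8 s, in which the tool goes at most 62.5 mm and 10.7 degrees, less where a joint would pass 70% of its speed; a pose out of reach is approached as far as the arm can. A call with a gripper value outside its range is refused whole. "claw" is the finger opening in m, from 0 to 0.0854, set as the call begins (left out, the last holds). The fingers move at their own pace and stop on an object; "grip_force" is the grip in N (left out, the last holds). Time passes only in rows, so rows that repeat a pose let the fingers close. It gives the time, the measured TCP pose, the force, the opening and the grip force at its end, in the units of the state.
- r.sense(): the state, without advancing time (a new reading comes with each control period).
- r.grab_frame(name): name is "side" or "top" or "wrist"; returns the picture (384x512x3 uint8, blue, green, red); there is no depth.
- r.camera_info(name): a dict with "fx", "fy", "cx", "cy" (pixels), "pose" (4x4, takes a point from camera to world coordinates); the wrist camera has in their place "hand_eye" (4x4, takes a point from camera to tool coordinates, whose origin is the TCP and whose axes are the flange's). Camera axes: x right, y down, z forward; pixel columns grow to the right and rows downward; lengths in mm; the calibration is good to about 2 mm. The wrist camera is an equidistant fisheye: a pixel r from the principal point sees the ray r / f radians off the axis. A picture is of the moment at which its call begins: read the wrist's pose just before it. camera_info takes no time and is no camera call.
- r.sign_off(): hands the job in; it is judged then, once.
Trained networks look in the newest picture that a camera, given by its name, has taken for a name from the list of things; names that differ only in an ending like _2 or _b are one class to them, and where a whole thing is asked for, a point or a joint stands for the part that bears it (a point fixed in the world has none). Each returns a list of dicts, best first, with "p" (0 to 1); they miss things now and then, are a little off and sometimes report something else, mostly with a low value. They report only what shows in the picture. A call takes as long as a camera call. They do not tell look-alikes from the thing itself.
- r.recognise(thing, camera): "box" ([left, top, right, bottom] in pixels, round what is visible of it).
- r.cut_out(thing, camera): "mask" (384x512 bool, what is visible of it) and "box" ([left, top, right, bottom] in pixels, round what is visible of it).
The state is a dict: "clock": time; "qpos": joint angles; "qvel": joint speeds; "joint_efforts": joint torques, N m; "eef_pos": TCP position; "tcp_rot": TCP orientation; "contact_force": force on the tool from outside, world axes, zero at the start; "wrist_torque": the same for the moment, N m; "opening": opening from 0.0 (shut) to 1.0 (fully open); "grasp_force": force on a finger pad.
Only numpy, scipy, OpenCV 4.12 (cv2) and the standard library are available. Lean on these libraries where they do the work, as an engineer would, in place of code of your own. Each camera call takes 0.05 s, during which the arm holds its last target. There are 200 camera calls.

TASK

Finish this toast order for dusting: stand the small lidded dip pot upright, fully down in the round well of the wooden serving board, and let go of it. Then pick up the steel dusting stencil by its upright handle, carry it over the grill and hold it level over the toast on the board, centred, long side along long side, about a centimetre above the slice and without ever touching it; the job finishes while you are still holding it there, so that the cook can dust sugar through it. Keep clear of the grill, and leave the toast, the toast on the grill, the bigger jar and the sugar dredger where they are.

Things in the scene. Friction and masses are not known exactly. Their poses are not given: they have to be found in the camera images.
- pot: Small lidded dip pot: a straight white glazed cylinder 48 mm in diameter and 72 mm tall, with a flat light-wood lid (its top 10 mm). Stands in a row of three with the bigger jar and the dredger, in any of the three places (about 115 mm apart, along x). About 160 g. Origin: centre of its underside, z up.
- board: Brown wooden serving board, 300 mm (x) by 180 mm (y) by 22 mm thick, with a short 70 mm tongue handle at its +x end; it lies flat, does not move, and is left of the grill. Origin: centre of its underside, z up.
- well (a point): Centre of the mouth of the board's round well, at the board's top face (22 mm above the counter), 95 mm from the board's centre along its -x. The well is 52 mm wide and 14 mm deep with a 3 mm chamfer and a dark pad at the bottom; its floor is 8 mm above the counter.
- toast: The toast to be dusted: a thick slice, 115 mm long (its x) by 95 mm wide (its y) by 28 mm thick, lying flat and loose on the board's other part; its long side runs roughly across the board. About 90 g. Origin: centre of its underside, which rests 22 mm above the counter; its top is 28 mm above the origin.
- stencil: Dusting stencil: flat steel plate 130 mm long (x) by 110 mm wide (y), 3 mm thick, with lattice cut-outs, lying in a shallow dark steel tray (210 by 180 mm, 3 mm floor, rim 14 mm high) at the right. About 170 g. At its -x end a flat handle with wooden scales stands straight up. Origin: centre of the plate's underside; z up.
- stencil_handle (a point): Middle of the stencil handle's grip, 60 mm from the plate's centre towards its -x end and 55 mm above the plate's underside. The handle is 10 mm thick along the stencil's x, 38 mm wide along its y; its wooden scales reach from 28 to 76 mm above the underside, and its steel top is at 78 mm.
- grill: Charcoal grill in the middle, between the jars and the board: a dark steel box 360 mm (x) by 160 mm (y) and 120 mm tall, with a wire grate as its top and a wire carrying loop standing out 30 mm at each x end. Fixed. Origin: centre of its underside.
- grill_toast: Bystander: a loose slice of toast, 115 by 95 by 28 mm, on the grill's grate, its top 148 mm above the counter. Origin: centre of its underside.
- big_jar: Bystander in the row: the bigger lidded jar, same make as the dip pot but 60 mm in diameter and 70 mm tall. Origin: centre of its underside.
- dredger: Bystander in the row: a steel sugar dredger with a domed, pierced top, 56 mm in diameter and 84 mm tall. Origin: centre of its underside.
Not all that is in view belongs to the job. What is shaped like the pot but blue or red is not meant.

How it is judged:
By the outcome, as a careful person would: the job done as asked, in the order asked, and still so for the second after the job is handed in, while the arm keeps its last pose, push and grip.
It also fails if it takes over 64 s, if anything falls off the work surface, if the arm or the gripper's body presses on something with over 40 N, if the wrist force passes 120 N, or if a joint passes its speed limit or range.

## Working session

There is one attempt and no reset: what is moved stays moved. The work goes in short steps, Python scripts to look and compute and a tool call to move; the robot and the scene stay as the last step left them, time stands still between calls to the robot, and variables do not carry over. Pictures are saved under pics/ and viewed, at most 10 in all, crops included, and the job is handed in when it is done.

Besides the shell and the picture viewer there is one more tool, called after "Call:" as name(argument=value, ...) on one line, values as JSON. carry_out: Moves the arm, as the interface text tells. Its arguments: {"type":"object","properties":{"delta_pos":{"type":"array","items":{"type":"array","items":{"type":"number"}}},"rot":{"type":"array","items":{"type":"array","items":{"type":"number"}}},"claw":{"type":"number"},"grip_force":{"type":"number"}},"required":["delta_pos","rot"]}

```bash
ls; mkdir -p pics
python3 - <<'E'
from rig import r
import cv2,numpy as np
s=r.sense();print({k:np.round(v,3).tolist() for k,v in s.items()},r.tips_ahead)
for n in("side","top"):
    c=r.camera_info(n);print(n,c["fx"],c["fy"],c["cx"],c["cy"],np.round(c["pose"],3).tolist())
    cv2.imwrite(f"pics/{n}0.png",r.grab_frame(n))
c=r.camera_info("wrist");print({k:np.round(v,3).tolist() for k,v in c.items() if not isinstance(v,str)})
a=cv2.imread("pics/side0.png");b=cv2.imread("pics/top0.png")
for n in("side","top"):
    for t in("pot","board","toast","stencil","stencil_handle","big_jar","dredger","grill"):
        print(n,t,[(np.round(d["box"]).astype(int).tolist(),round(d["p"],2)) for d in r.recognise(t,n)][:4])
E
```

```text
pics
{'clock': 0.0, 'qpos': [-1.158, 0.354, 1.634, 0.0, 1.155, -0.002], 'qvel': [0.001, -0.0, 0.0, -0.001, -0.0, -0.0], 'joint_efforts': [0.002, -60.525, -34.206, 0.0, 0.009, -0.0], 'eef_pos': [251.692, -571.567, 255.53], 'tcp_rot': [-3.14, -0.0, 0.415], 'contact_force': [-0.227, -0.077, 0.725], 'wrist_torque': [-0.003, -0.034, -0.008], 'grasp_force': 0.0, 'opening': 0.998} 25.0
side 415.3992208336742 415.3992208336742 256.38793833812315 190.5888213605112 [[-0.801, -0.311, 0.512, -86.456], [-0.599, 0.437, -0.671, 777.526], [-0.015, -0.844, -0.536, 730.072], [0.0, 0.0, 0.0, 1.0]]
top 410.2475749615342 410.2475749615342 259.0238837962019 191.68345870746865 [[-0.025, -0.992, 0.121, 401.345], [-0.999, 0.028, 0.019, -29.091], [-0.022, -0.12, -0.993, 1107.932], [0.0, 0.0, 0.0, 1.0]]
{'fx': 297.319, 'fy': 297.319, 'cx': 254.424, 'cy': 187.762, 'hand_eye': [[0.0, -0.964, -0.267, 68.644], [1.0, 0.0, 0.0, -0.139], [-0.0, -0.267, 0.964, -117.094], [0.0, 0.0, 0.0, 1.0]]}
side pot [([250, 157, 266, 168], 0.65), ([196, 167, 207, 196], 0.62), ([125, 225, 264, 322], 0.62), ([346, 180, 361, 208], 0.6)]
side board [([121, 230, 263, 320], 0.72)]
side toast [([148, 231, 202, 279], 0.87)]
side stencil [([302, 156, 341, 180], 0.56)]
side stencil_handle [([300, 153, 342, 181], 0.74)]
side big_jar [([280, 166, 298, 181], 0.46)]
side dredger [([306, 177, 328, 193], 0.58), ([231, 162, 276, 195], 0.31)]
side grill [([207, 160, 339, 256], 0.7)]
top pot [([380, 94, 408, 121], 0.85), ([316, 135, 336, 157], 0.8), ([257, 100, 273, 122], 0.7), ([361, 122, 386, 145], 0.63)]
top board [([120, 124, 200, 262], 0.58), ([234, 160, 282, 214], 0.26)]
top toast []
top stencil [([375, 171, 421, 223], 0.71)]
top stencil_handle [([377, 174, 421, 222], 0.77)]
top big_jar [([324, 180, 346, 201], 0.82)]
top dredger [([322, 221, 344, 244], 0.76)]
top grill [([226, 133, 299, 300], 0.65)]
```

View pics/top0.png

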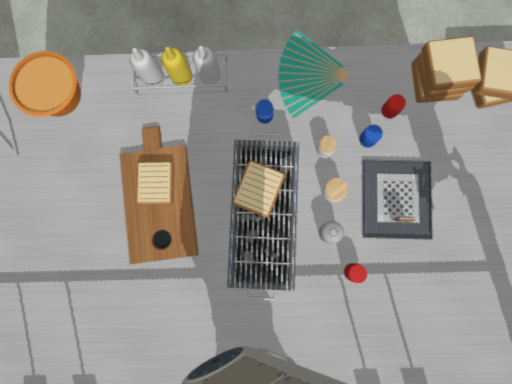

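View pics/side0.png

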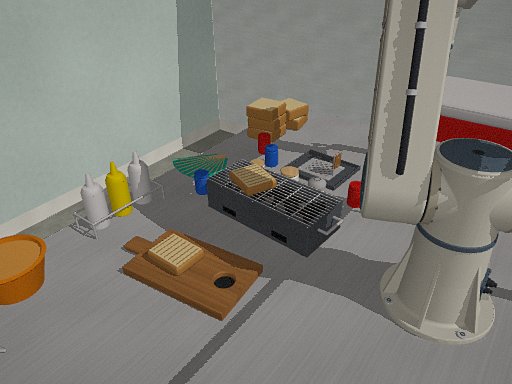

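The row of three in the top view is the plain lidded thing at (328,146), a larger lidded one at (337,190) and the domed dredger at (332,232). The smallest wood lid, at (328,146), fits the pot. The blue ones at (264,111) and (372,136) and the red ones at (393,106) and (357,273) are decoys. The board's well is at (162,239), the toast at (154,183), and the stencil lies in the tray at (398,198).

```bash
cat > h.py <<'E'
from rig import r
import numpy as np, cv2
from scipy.spatial.transform import Rotation as Ro
def tool():
    s=r.sense();T=np.eye(4);T[:3,:3]=Ro.from_euler("xyz",s["tcp_rot"]).as_matrix();T[:3,3]=s["eef_pos"];return T
def cam(n):
    c=r.camera_info(n);return c,(tool()@c["hand_eye"] if n=="wrist" else np.array(c["pose"]))
def ray(n,px,cT=None):
    c,T=cT or cam(n);x=(px[0]-c["cx"])/c["fx"];y=(px[1]-c["cy"])/c["fy"]
    if n=="wrist":
        t=np.hypot(x,y);k=np.sin(t)/max(t,1e-9);d=np.array([x*k,y*k,np.cos(t)])
    else: d=np.array([x,y,1])
    d=T[:3,:3]@d;return T[:3,3],d/np.linalg.norm(d)
def plane(n,px,z,cT=None):
    o,d=ray(n,px,cT);return o+d*(z-o[2])/d[2]
def proj(n,P,cT=None):
    c,T=cT or cam(n);q=T[:3,:3].T@(np.asarray(P,float)-T[:3,3])
    if n=="wrist":
        rr=np.hypot(q[0],q[1]);t=np.arctan2(rr,q[2]);x,y=q[:2]/max(rr,1e-9)*t
    else: x,y=q[:2]/q[2]
    return np.array([c["fx"]*x+c["cx"],c["fy"]*y+c["cy"]])
def tri(rays):
    A=np.zeros((3,3));b=np.zeros(3)
    for o,d in rays:
        M=np.eye(3)-np.outer(d,d);A+=M;b+=M@o
    return np.linalg.solve(A,b)
def delta(P,yaw=None):
    """tool-frame shift (m) to world P (mm) and turn about tool z (deg) to world yaw"""
    T=tool();d=T[:3,:3].T@(np.asarray(P,float)-T[:3,3])/1000
    t=None if yaw is None else np.degrees(r.sense()["tcp_rot"][2]-yaw)
    return np.round(d,4),t
E
python3 - <<'E'
from h import *
c=cam("top")
for n,p,z in[("pot",(328,146),72),("jar",(337,190),70),("dredger",(332,232),84),("toast",(154,183),50),("well",(162,239),15),("stencil",(398,198),6),("handle",(404,219),80),("grilltoast",(260,190),148),("boardtop",(153,150),22),("boardbot",(162,262),22),("grillL",(231,215),120),("grillR",(296,215),120)]:
    print(n,np.round(plane("top",p,z,c)))
for n,b in(("p",(300,120,370,260)),("toast",0)):
    pass
i=cv2.imread("pics/top0.png")
a=cv2.resize(i[115:275,300:440],None,fx=3.5,fy=3.5,interpolation=2)
b=cv2.imread("pics/side0.png")[140:260,180:370]
cv2.imwrite("pics/crop.png",a)
E
```

```text
pot [ 641. -190.   72.]
jar [ 526. -207.   70.]
dredger [ 420. -188.   84.]
toast [561. 266.  50.]
well [415. 253.  15.]
stencil [ 508. -380.    6.]
handle [ 448. -368.   80.]
grilltoast [522. -13. 148.]
boardtop [656. 277.  22.]
boardbot [355. 251.  22.]
grillL [467.  59. 120.]
grillR [463. -98. 120.]
```

View pics/crop.png

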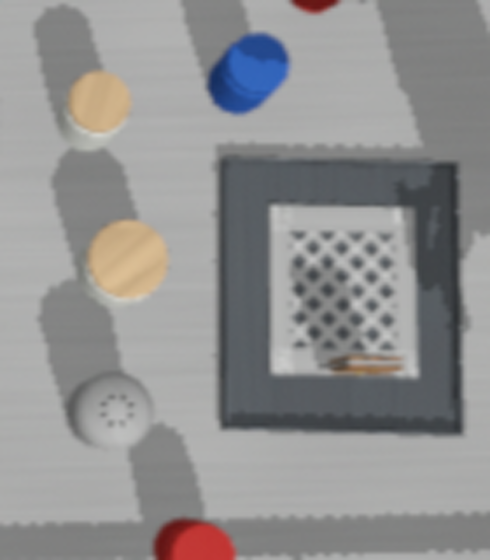

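The crop shows the small plain wood lid at top-left (frame 328,146), which is narrower than the jar below it (337,190). So the pot stands in the +x place of the row. I'll move over the stencil first, turning so the fingers close along x, and look there on the way.

Call:
carry_out(delta_pos=[[0.03,-0.006,0],[0.07,-0.012,0],[0.11,-0.02,0],[0.15,-0.027,0],[0.19,-0.034,0],[0.22,-0.04,0],[0.2326,-0.0418,0],[0.2326,-0.0418,0]], rot=[[0,0,-9.5],[0,0,-19],[0,0,-28.5],[0,0,-38],[0,0,-47.5],[0,0,-57],[0,0,-66.2],[0,0,-66.2]], claw=0.085)

```text
clock: 1.9
eef_pos: [448.6, -439.5, 256.2]
tcp_rot: [3.142, -0.0, 1.571]
contact_force: [0.5, -0.2, 0.9]
opening: 0.996
grasp_force: 0.0
```

Run:
```python
from h import *
c=cam("wrist");im=r.grab_frame("wrist");cv2.imwrite("pics/w1.png",im)
s=r.sense();print(s["clock"],s["eef_pos"],s["tcp_rot"])
np.save("w1.npy",c[1])
for t in("pot","stencil","stencil_handle"):
    print(t,[(np.round(d["box"]).tolist(),round(d["p"],2)) for d in r.recognise(t,"wrist")][:4])
```

```text
1.95 [ 447.92364828 -439.90691158  256.20287718] [-3.14130946e+00  3.71638763e-05  1.56755468e+00]
pot [([449.0, 109.0, 507.0, 147.0], 0.69), ([408.0, 49.0, 464.0, 86.0], 0.66), ([114.0, 2.0, 171.0, 36.0], 0.61)]
stencil [([253.0, 68.0, 356.0, 161.0], 0.92)]
stencil_handle [([250.0, 71.0, 357.0, 158.0], 0.75)]
```

View pics/w1.png

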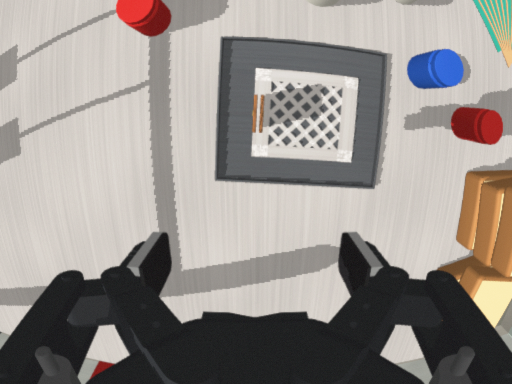

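The stencil plate shows at (253–358, 68–162), with the handle end on the left at (258,113), which is world −x. Next I move over the pot.

Call:
carry_out(delta_pos=[[0.03,0.03,0],[0.07,0.07,0],[0.11,0.105,0.01],[0.15,0.145,0.02],[0.18,0.175,0.02],[0.2,0.192,0.02],[0.2,0.192,0.02]], rot=[[0,0,0],[0,0,0],[0,0,0],[0,0,0],[0,0,0],[0,0,0],[0,0,0]])

```text
clock: 2.98
eef_pos: [640.5, -239.5, 236.2]
tcp_rot: [-3.142, 0.0, 1.571]
contact_force: [-0.8, -0.2, -0.3]
opening: 0.997
grasp_force: 0.0
```

Run:
```python
from h import *
c=cam("wrist");im=r.grab_frame("wrist");cv2.imwrite("pics/w2.png",im);np.save("w2.npy",c[1])
s=r.sense();print(s["clock"],s["eef_pos"],s["tcp_rot"])
for t in("pot","big_jar"):
    print(t,[(np.round(d["box"]).tolist(),round(d["p"],2),int(d["mask"].sum())) for d in r.cut_out(t,"wrist")][:4])
print(proj("wrist",(641,-190,72)),proj("wrist",(641,-190,0)))
```

```text
3.025 [ 639.76973936 -240.41466735  236.28511045] [-3.14120006e+00  3.57156761e-04  1.57014191e+00]
pot [([1.0, 159.0, 50.0, 204.0], 0.89, 1545), ([319.0, 248.0, 349.0, 304.0], 0.68, 900), ([265.0, 201.0, 307.0, 259.0], 0.65, 2107), ([238.0, 106.0, 290.0, 154.0], 0.59, 1817)]
big_jar []
[255.30639535 125.08296161] [255.13363033 121.45331583]
```

View pics/w2.png

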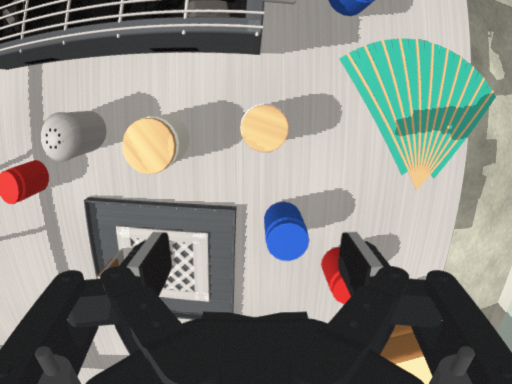

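The pot's lid shows at (264,128), the bigger jar's at (150,145) and the dredger at (62,136). I'll triangulate the pot's lid from this view and the top view.

Run:
```python
from h import *
def lid(f,p):
    h=cv2.cvtColor(cv2.imread(f),cv2.COLOR_BGR2HSV);m=cv2.inRange(h,(8,60,120),(30,255,255))
    n,l,st,ce=cv2.connectedComponentsWithStats(m);k=l[p[1],p[0]];print(k,st[k],ce[k]);return ce[k]
cw=(r.camera_info("wrist"),np.load("w2.npy"))
for a,b in(((264,128),(328,146)),((150,145),(337,190))):
    w=lid("pics/w2.png",a);t=lid("pics/top0.png",b)
    print(tri([ray("wrist",w,cw),ray("top",t)]),plane("wrist",w,72,cw),plane("top",t,72))
print(delta((0,0,0),1.5708),tool()[:3,3])
# stencil handle top from w1, w2(hidden), top
c1=(r.camera_info("wrist"),np.load("w1.npy"))
print(tri([ray("wrist",(258,113),c1),ray("top",(300+365/3.5,115+364/3.5))]))
```

```text
2 [ 241  105   48   47 1771] [264.45849802 128.02879729]
30 [320 135  17  18 233] [327.83261803 143.53218884]
[ 651.59711741 -192.32226807   52.70877581] [ 650.96894944 -190.91432481   72.        ] [ 646.99644467 -189.40188526   72.        ]
3 [ 122  118   54   56 2392] [148.7132107  145.28386288]
32 [325 178  23  22 389] [335.87917738 188.52699229]
[ 531.5836368  -207.06111428   58.13163356] [ 536.70045093 -205.6682661    72.        ] [ 529.88505832 -204.41169743   72.        ]
(array([ 0.2402, -0.6395,  0.2365]), np.float64(-0.1081723219544507)) [ 639.14721454 -241.28491582  236.35942528]
[ 451.25728368 -377.63774879   52.10660763]
```

Call:
carry_out(delta_pos=[[0.02,0.004,0.02],[0.04,0.009,0.05],[0.049,0.01,0.08],[0.049,0.01,0.096],[0.049,0.01,0.096]], rot=[[0,0,0],[0,0,0],[0,0,0],[0,0,0],[0,0,0]])

```text
clock: 3.75
eef_pos: [649.1, -192.1, 139.5]
tcp_rot: [-3.14, -0.0, 1.569]
contact_force: [0.4, -0.1, 0.6]
opening: 0.995
grasp_force: 0.0
```

Run:
```python
from h import *
c=cam("wrist");im=r.grab_frame("wrist");cv2.imwrite("pics/w3.png",im);np.save("w3.npy",c[1])
c2=(r.camera_info("wrist"),np.load("w2.npy"))
p=proj("wrist",(650,-191,72));print("pred",p)
h=cv2.cvtColor(im,cv2.COLOR_BGR2HSV);m=cv2.inRange(h,(8,60,120),(30,255,255))
n,l,st,ce=cv2.connectedComponentsWithStats(m);k=l[int(p[1]),int(p[0])];w=ce[k];print(k,st[k],w)
print(tri([ray("wrist",w,c),ray("wrist",(264.46,128.03),c2),ray("top",(327.8,143.5))]),tri([ray("wrist",w,c),ray("wrist",(264.46,128.03),c2)]),plane("wrist",w,72,c),tool()[:3,3])
```

```text
pred [253.18859489 210.16475599]
3 [ 222  175   68   67 3507] [256.03165098 208.05018534]
[ 650.72796811 -191.85596762   60.81697922] [ 651.10393278 -191.38384592   65.11613476] [ 650.97789876 -188.9490906    72.        ] [ 649.8352595  -192.24730321  140.59109281]
```

Call:
carry_out(delta_pos=[[0.002,0.001,0.03],[0.002,0.001,0.07],[0.002,0.001,0.09],[0.002,0.001,0.09]], rot=[[0,0,0],[0,0,0],[0,0,0],[0,0,0]])

```text
clock: 4.3
eef_pos: [650.6, -189.4, 49.8]
tcp_rot: [-3.14, -0.0, 1.57]
contact_force: [-0.6, 0.3, 0.4]
opening: 0.993
grasp_force: 0.0
```

Call:
carry_out(delta_pos=[[0,0,0],[0,0,0],[0,0,0],[0,0,0],[0,0,0]], rot=[[0,0,0],[0,0,0],[0,0,0],[0,0,0],[0,0,0]], claw=0.04, grip_force=30)

```text
clock: 4.92
eef_pos: [652.0, -189.4, 52.1]
tcp_rot: [3.139, 0.001, 1.57]
contact_force: [-1.3, -0.2, 6.2]
opening: 0.553
grasp_force: 30.4
```

Call:
carry_out(delta_pos=[[0,0,-0.02],[0,0,-0.06],[0,0,-0.11],[0,0,-0.16],[0,0,-0.2],[0.01,-0.005,-0.21],[0.03,-0.014,-0.21],[0.065,-0.03,-0.21]], rot=[[0,0,0],[0,0,0],[0,0,0],[0,0,0],[0,0,0],[0,0,0],[0,0,0],[0,0,0]])

```text
clock: 5.92
eef_pos: [619.2, -122.7, 258.2]
tcp_rot: [-3.138, -0.001, 1.569]
contact_force: [-0.1, 1.5, -1.9]
opening: 0.549
grasp_force: 31.7
```

Call:
carry_out(delta_pos=[[0.045,-0.02,0],[0.095,-0.042,0],[0.145,-0.065,0],[0.195,-0.088,0],[0.245,-0.11,0],[0.285,-0.128,0],[0.308,-0.139,0],[0.314,-0.141,0]], rot=[[0,0,0],[0,0,0],[0,0,0],[0,0,0],[0,0,0],[0,0,0],[0,0,0],[0,0,0]])

```text
clock: 6.92
eef_pos: [477.5, 191.3, 258.4]
tcp_rot: [-3.138, 0.001, 1.573]
contact_force: [0.0, 0.1, -2.1]
opening: 0.55
grasp_force: 31.7
```

Run:
```python
from h import *
r.grab_frame("wrist")
c=cam("wrist");im=r.grab_frame("wrist");cv2.imwrite("pics/w4.png",im);np.save("w4.npy",c[1])
s=r.sense();print(s["clock"],s["eef_pos"],s["tcp_rot"],s["opening"])
for t in("board","toast"):
    print(t,[(np.round(d["box"]).tolist(),round(d["p"],2)) for d in r.cut_out(t,"wrist")][:3])
```

```text
7.025 [478.89203908 190.33219577 259.06796816] [-3.13951669e+00  8.19067687e-04  1.57181956e+00] 0.5557888237852917
board []
toast []
```

View pics/w4.png

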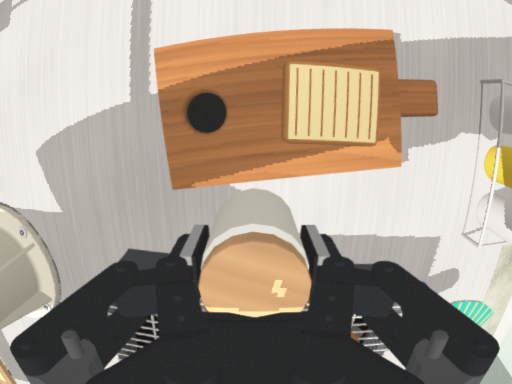

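The well shows at (207,112), and the toast's top face spans (287–380, 64–144) with its long side running along the board. I'll measure both on the world plane.

Run:
```python
from h import *
im=cv2.imread("pics/w4.png");c=(r.camera_info("wrist"),np.load("w4.npy"))
def blob(m,p):
    n,l,st,ce=cv2.connectedComponentsWithStats(m);k=l[p[1],p[0]];print(k,st[k],ce[k]);return (l==k).astype(np.uint8),ce[k]
m,w=blob(cv2.inRange(im,(0,0,0),(60,60,60)),(207,112))
ti=cv2.imread("pics/top0.png");m2,w2=blob(cv2.inRange(ti,(0,0,0),(60,60,60)),(162,239))
print("well",tri([ray("wrist",w,c),ray("top",w2)]),plane("wrist",w,15,c),plane("top",w2,15))
h=cv2.cvtColor(im,cv2.COLOR_BGR2HSV)
print(h[100,300:312].tolist())
q=cv2.findContours(m,0,1)[0][0][:,0];W=np.array([plane("wrist",p,22,c)[:2] for p in q],np.float32);print("well fit22",cv2.minEnclosingCircle(W),cv2.fitEllipse(W))
mt=cv2.morphologyEx(cv2.inRange(h,(15,50,170),(35,160,255)),3,np.ones((7,7)))
mt,_=blob(mt,(330,105))
for z in(50,):
    q=max(cv2.findContours(mt,0,1)[0],key=len)[:,0];W=np.array([plane("wrist",p,z,c)[:2] for p in q],np.float32);print("toast",cv2.minAreaRect(W))
# board outline
mb=cv2.inRange(h,(3,90,40),(22,255,255));mb=cv2.morphologyEx(mb,3,np.ones((9,9)));mb,_=blob(mb,(250,130))
q=max(cv2.findContours(mb,0,1)[0],key=len)[:,0]
q=np.array([p for p in q if p[0]<392 or not 65<p[1]<125]);W=np.array([plane("wrist",p,22,c)[:2] for p in q],np.float32)
W=W[W[:,0]<np.percentile(W[:,0],99)] if 0 else W
print("board",cv2.minAreaRect(W[W[:,0]<662]))
```

```text
1 [ 187   93   39   39 1186] [206.2301855  112.18802698]
44 [154 231  17  17 235] [161.65531915 239.05106383]
well [416.60910138 254.97653281   6.49546612] [419.93678167 253.89760782  15.        ] [414.62712524 254.06028674  15.        ]
[[23, 81, 239], [23, 80, 239], [23, 80, 239], [22, 82, 239], [22, 80, 239], [23, 81, 238], [22, 80, 238], [22, 80, 238], [19, 93, 226], [16, 122, 180], [17, 114, 197], [21, 92, 231]]
well fit22 ((420.9272766113281, 254.0762176513672), 23.57486343383789) ((420.8480529785156, 253.986572265625), (45.631011962890625, 46.027000427246094), 177.7783203125)
9 [ 286   61   94   83 7050] [331.84907801 102.60964539]
toast ((566.615478515625, 267.0777587890625), (87.48905944824219, 107.3934555053711), 89.25099182128906)
1 [  154    28   284   162 31296] [282.85685072 104.80080521]
board ((513.1702880859375, 263.8472900390625), (299.0190734863281, 179.20870971679688), 6.2175164222717285)
```

Call:
carry_out(delta_pos=[[0,-0.02,0.02],[0,-0.04,0.06],[0,-0.06,0.1],[0,-0.06,0.11],[0,-0.06,0.11]], rot=[[0,0,0],[0,0,0],[0,0,0],[0,0,0],[0,0,0]])

```text
clock: 7.75
eef_pos: [421.5, 189.8, 150.6]
tcp_rot: [3.141, 0.0, 1.57]
contact_force: [-0.1, -1.0, -2.4]
opening: 0.55
grasp_force: 31.9
```

Run:
```python
from h import *
r.grab_frame("wrist")
Ts=[tool() for _ in range(2)]
c=cam("wrist");im=r.grab_frame("wrist");cv2.imwrite("pics/w5.png",im);np.save("w5.npy",c[1])
print(r.sense()["clock"],c[1][:3,3],tool()[:3,3],r.sense()["tcp_rot"])
p=proj("wrist",(420,254,15),c).astype(int);print(p)
m=cv2.inRange(im,(0,0,0),(60,60,60));n,l,st,ce=cv2.connectedComponentsWithStats(m);k=l[p[1],p[0]];print(st[k],ce[k])
q=max(cv2.findContours((l==k).astype(np.uint8),0,1)[0],key=len)[:,0]
for z in(8,15,22):
    W=np.array([plane("wrist",a,z,c)[:2] for a in q],np.float32);print(z,cv2.fitEllipse(W))
c4=(r.camera_info("wrist"),np.load("w4.npy"))
print(tri([ray("wrist",ce[k],c),ray("wrist",(206.23,112.19),c4)]))
P=tool()[:3,3]
for d in((0,24,-50),(0,24,12),(-24,0,-50),(24,0,-50)): print(d,proj("wrist",P+d,c))
```

```text
7.85 [422.86542645 258.25723221 268.439974  ] [422.30053427 190.35337597 151.61446564] [ 3.13903170e+00 -1.04625625e-03  1.56955871e+00]
[250 112]
[ 221   85   57   56 2518] [249.03494837 112.65488483]
8 ((418.7269287109375, 253.7642364501953), (48.62157440185547, 48.80424880981445), 88.90618896484375)
15 ((418.8381652832031, 253.88499450683594), (47.31474304199219, 47.49250793457031), 88.90557098388672)
22 ((418.94940185546875, 254.00576782226562), (46.007911682128906, 46.18077087402344), 88.90534973144531)
[418.76060347 253.79522883   7.84414003]
(0, 24, -50) [252.87551411 184.07451413]
(0, 24, 12) [252.4249406  225.48970282]
(-24, 0, -50) [213.50987055 222.33537478]
(24, 0, -50) [292.45765541 222.24448509]
```

View pics/w5.png

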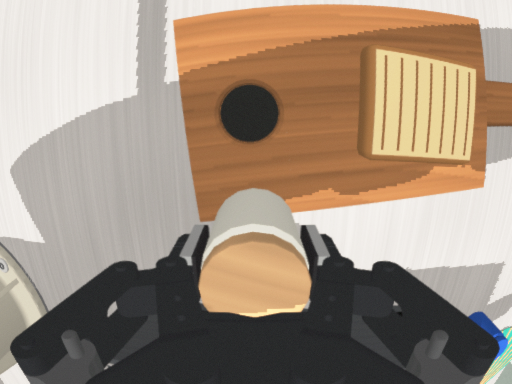

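Run:
```python
from h import *
A=[];W=[]
for i in range(8):
    im=r.grab_frame("wrist");s=r.sense();A.append(np.r_[s["eef_pos"],s["tcp_rot"]%(2*np.pi)])
A=np.array(A);print(A.mean(0),A.std(0))
T=np.eye(4);mA=A.mean(0);T[:3,:3]=Ro.from_euler("xyz",mA[3:]).as_matrix();T[:3,3]=mA[:3]
ci=r.camera_info("wrist");c=(ci,T@ci["hand_eye"])
m=cv2.inRange(im,(0,0,0),(60,60,60));n,l,st,ce=cv2.connectedComponentsWithStats(m);k=l[112,249]
print(ce[k],plane("wrist",ce[k],10,c))
g=cv2.cvtColor(im,cv2.COLOR_BGR2HSV)
print("col254",[(y,g[y,254].tolist()) for y in range(180,200,2)],[(y,g[y,254].tolist()) for y in range(220,242,2)])
for y in(200,206,212): print(y,[(x,g[y,x].tolist()) for x in list(range(204,226,3))+list(range(282,306,3))])
for d in((0,24,-50),(0,22,-50),(0,20,-50),(0,24,22),(0,22,22),(0,20,22)): print(d,proj("wrist",mA[:3]+d,c))
```

```text
[421.23080297 190.24739471 151.13653557   3.1399752    6.2824802
   1.56998678] [5.77266798e-01 1.08225598e-01 3.81636280e-01 7.69173382e-04
 3.28527876e-04 1.88739033e-04]
[251.0035531  112.57244374] [419.55578839 253.96995474  10.        ]
col254 [(180, [13, 149, 161]), (182, [13, 145, 155]), (184, [13, 148, 152]), (186, [13, 143, 153]), (188, [16, 47, 175]), (190, [26, 21, 182]), (192, [26, 20, 183]), (194, [24, 19, 184]), (196, [23, 22, 185]), (198, [23, 22, 185])] [(220, [26, 22, 186]), (222, [24, 19, 188]), (224, [24, 17, 227]), (226, [23, 14, 232]), (228, [23, 13, 231]), (230, [25, 14, 232]), (232, [15, 84, 174]), (234, [16, 112, 162]), (236, [15, 113, 162]), (238, [15, 110, 162]), (240, [15, 113, 172])]
200 [(204, [13, 146, 152]), (207, [13, 147, 153]), (210, [13, 148, 152]), (213, [13, 147, 154]), (216, [13, 147, 156]), (219, [13, 142, 156]), (222, [13, 143, 157]), (225, [16, 45, 170]), (282, [22, 26, 178]), (285, [13, 143, 171]), (288, [13, 148, 224]), (291, [14, 146, 225]), (294, [13, 146, 227]), (297, [14, 147, 225]), (300, [14, 146, 227]), (303, [13, 143, 226])]
206 [(20
[... 265 characters left out ...]
), (294, [13, 148, 221]), (297, [13, 147, 220]), (300, [13, 147, 220]), (303, [13, 148, 220])]
212 [(204, [13, 144, 159]), (207, [13, 146, 162]), (210, [13, 148, 162]), (213, [13, 146, 161]), (216, [13, 134, 164]), (219, [25, 19, 172]), (222, [25, 19, 179]), (225, [24, 20, 180]), (282, [23, 23, 181]), (285, [24, 21, 181]), (288, [24, 22, 176]), (291, [13, 71, 193]), (294, [12, 117, 221]), (297, [14, 78, 230]), (300, [17, 49, 234]), (303, [16, 12, 241])]
(0, 24, -50) [252.57814803 184.21387558]
(0, 22, -50) [252.58482617 187.53035437]
(0, 20, -50) [252.59161463 190.82656516]
(0, 24, 22) [251.7712959  236.53475075]
(0, 22, 22) [251.79197373 241.63915981]
(0, 20, 22) [251.81286159 246.66009885]
```

Call:
carry_out(delta_pos=[[0.03,-0.001,0],[0.056,-0.002,0.01],[0.0657,-0.0024,0.04],[0.0657,-0.0024,0.06],[0.0657,-0.0024,0.064],[0.0657,-0.0024,0.064]], rot=[[0,0,0],[0,0,0],[0,0,0],[0,0,0],[0,0,0],[0,0,0]])

```text
clock: 9.0
eef_pos: [418.1, 255.7, 86.5]
tcp_rot: [-3.142, 0.0, 1.57]
contact_force: [-0.5, 1.0, -1.7]
opening: 0.556
grasp_force: 31.9
```

Run:
```python
from h import *
A=[];F=[]
for i in range(6):
    im=r.grab_frame("wrist");s=r.sense();A.append(np.r_[s["eef_pos"],s["tcp_rot"]%(2*np.pi)]);F.append(s["contact_force"])
mA=np.mean(A,0);print(s["clock"],mA,np.mean(F,0))
cv2.imwrite("pics/w6.png",cv2.resize(im[100:300,150:360],None,fx=2.8,fy=2.8,interpolation=2))
T=np.eye(4);T[:3,:3]=Ro.from_euler("xyz",mA[3:]).as_matrix();T[:3,3]=mA[:3];ci=r.camera_info("wrist");c=(ci,T@ci["hand_eye"])
for d in((-26,0),(0,26),(26,0)): print(proj("wrist",(419.3+d[0],254+d[1],22),c))
```

```text
9.3 [418.4036769  255.858787    87.02206362   3.14053609   6.28253838
   1.56997676] [-0.02809915  0.29347544 -1.78408068]
[214.72912797 216.39660038]
[254.15454568 177.91391587]
[293.62250354 216.33701141]
```

View pics/w6.png

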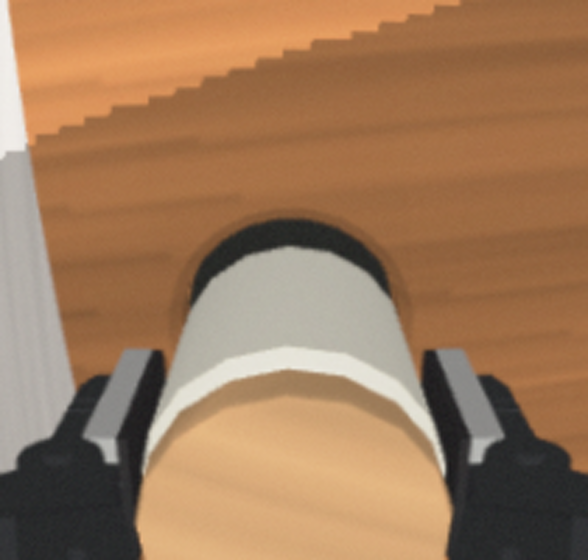

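The crop shows the pot centred over the dark well, with pot and well both at crop column ≈290. I'll lower it slowly.

Call:
carry_out(delta_pos=[[0,0,0.005],[0,0,0.01],[0,0,0.015],[0,0,0.019],[0,0,0.022],[0,0,0.024],[0,0,0.024]], rot=[[0,0,0],[0,0,0],[0,0,0],[0,0,0],[0,0,0],[0,0,0],[0,0,0]])

```text
clock: 10.18
eef_pos: [417.9, 255.7, 62.2]
tcp_rot: [-3.141, 0.0, 1.57]
contact_force: [-0.1, 0.0, -2.7]
opening: 0.554
grasp_force: 31.9
```

Call:
carry_out(delta_pos=[[0,0,0.001],[0,0,0.002],[0,0,0.003],[0,0,0.004],[0,0,0.004]], rot=[[0,0,0],[0,0,0],[0,0,0],[0,0,0],[0,0,0]])

```text
clock: 10.8
eef_pos: [418.0, 255.8, 59.9]
tcp_rot: [3.141, -0.0, 1.57]
contact_force: [-6.4, -4.1, 26.7]
opening: 0.555
grasp_force: 34.3
```

Call:
carry_out(delta_pos=[[0,0,-0.001],[0,0,-0.001]], rot=[[0,0,0],[0,0,0]])

```text
clock: 11.05
eef_pos: [418.0, 255.8, 60.0]
tcp_rot: [3.141, -0.0, 1.57]
contact_force: [-3.7, -1.2, 11.8]
opening: 0.554
grasp_force: 33.1
```

Call:
carry_out(delta_pos=[[0,0,0],[0,0,0],[0,0,0],[0,0,0]], rot=[[0,0,0],[0,0,0],[0,0,0],[0,0,0]], claw=0.085)

```text
clock: 11.55
eef_pos: [417.9, 255.7, 59.2]
tcp_rot: [-3.141, 0.0, 1.57]
contact_force: [-0.7, 0.5, 0.5]
opening: 0.99
grasp_force: 0.0
```

Call:
carry_out(delta_pos=[[0,0,-0.01],[0,0,-0.04],[0,0,-0.09],[0,0,-0.14],[-0.03,0.03,-0.18],[-0.06,0.06,-0.2],[-0.064,0.06,-0.2],[-0.064,0.06,-0.2]], rot=[[0,0,0],[0,0,0],[0,0,0],[0,0,0],[0,0,0],[0,0,0],[0,0,0],[0,0,0]])

```text
clock: 12.55
eef_pos: [477.1, 191.4, 259.1]
tcp_rot: [-3.141, 0.0, 1.569]
contact_force: [-0.3, 0.2, 0.4]
opening: 0.996
grasp_force: 0.0
```

```bash
cat >> h.py <<'E'
def avg(n=6):
    A=[]
    for i in range(n):
        im=r.grab_frame("wrist");s=r.sense();A.append(np.r_[s["eef_pos"],s["tcp_rot"]%(2*np.pi),s["contact_force"]])
    m=np.mean(A,0);T=np.eye(4);T[:3,:3]=Ro.from_euler("xyz",m[3:6]).as_matrix();T[:3,3]=m[:3]
    ci=r.camera_info("wrist");return im,m,(ci,T@ci["hand_eye"])
def comp(m,p):
    n,l,st,ce=cv2.connectedComponentsWithStats(m);k=l[int(p[1]),int(p[0])];print("comp",k,st[k],np.round(ce[k],1));return (l==k).astype(np.uint8),ce[k]
def rect(m,z,c):
    q=max(cv2.findContours(m,0,1)[0],key=len)[:,0]
    return cv2.minAreaRect(np.array([plane("wrist",p,z,c)[:2] for p in q],np.float32))
E
python3 - <<'E'
from h import *
im,m,c=avg();np.save("w7.npy",c[1]);cv2.imwrite("pics/w7.png",im);print(r.sense()["clock"],m)
h=cv2.cvtColor(im,cv2.COLOR_BGR2HSV)
l,ce=comp(cv2.morphologyEx(cv2.inRange(h,(8,60,120),(20,170,255)),2,np.ones((3,3))),proj("wrist",(418.5,254,80),c))
print("lid",plane("wrist",ce,80,c))
p=proj("wrist",(566,267,50),c);print(p)
mt=cv2.morphologyEx(cv2.inRange(h,(15,50,170),(35,160,255)),3,np.ones((9,9)))
mt,_=comp(mt,p);print("toast",rect(mt,50,c))
for P in((418.5,230,80),(418.5,278,80),(418.5,278,22)):print(proj("wrist",P,c))
E
```

```text
12.85 [ 4.76940011e+02  1.92046670e+02  2.58664754e+02  3.14298978e+00
  3.33778608e-04  1.57086367e+00 -6.46952020e-02  5.62585910e-02
 -4.96311939e-01]
comp 1 [  154    29   284   162 29254] [274.7 105.9]
lid [497.61167126 261.74005751  80.        ]
[334.28262098 103.18636423]
comp 11 [ 287   62   93   89 7025] [332.2 103.5]
toast ((566.31103515625, 263.0458984375), (95.19805908203125, 107.1613540649414), 88.97569274902344)
[195.71508501 138.16204038]
[194.75300112  90.6863291 ]
[204.41518522  93.19731512]
```

View pics/w7.png

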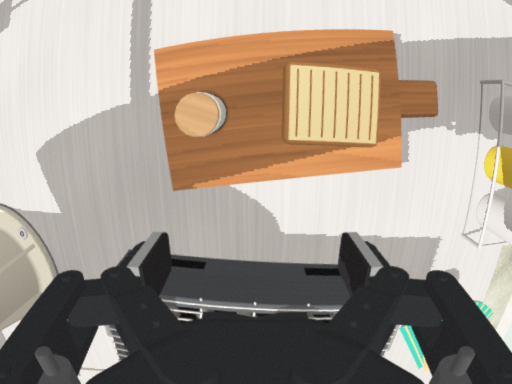

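The pot stands upright in the well, its lid at (200,114), and it is free of the fingers. The toast is undisturbed at (333,104). I'll take one closer look at the toast.

Call:
carry_out(delta_pos=[[0.01,0.03,0.01],[0.02,0.07,0.04],[0.02,0.088,0.06],[0.02,0.088,0.06],[0.02,0.088,0.06]], rot=[[0,0,0],[0,0,0],[0,0,0],[0,0,0],[0,0,0]])

```text
clock: 13.48
eef_pos: [565.2, 211.8, 199.6]
tcp_rot: [-3.141, 0.0, 1.57]
contact_force: [0.7, 0.3, -0.0]
opening: 0.998
grasp_force: 0.0
```

Run:
```python
from h import *
im,m,c=avg();np.save("w8.npy",c[1]);cv2.imwrite("pics/w8.png",im);print(r.sense()["clock"],m)
h=cv2.cvtColor(im,cv2.COLOR_BGR2HSV)
p=proj("wrist",(566,267,50),c);print(p)
for hi,cl in((160,5),(110,5),(110,9)):
    mt=cv2.morphologyEx(cv2.inRange(h,(15,50,190),(35,hi,255)),3,np.ones((cl,cl)));mt=cv2.morphologyEx(mt,2,np.ones((7,7)))
    mt,ce=comp(mt,p);rc=rect(mt,50,c);print("toast",rc)
np.save("toastmask.npy",mt)
x,y=int(p[0]),int(p[1])
o=im.copy();cv2.drawContours(o,cv2.findContours(mt,0,1)[0],-1,(255,0,0),1)
cv2.imwrite("pics/w8c.png",cv2.resize(o[max(0,y-110):y+110,x-140:x+140],None,fx=2.7,fy=2.7,interpolation=0))
```

```text
13.775 [ 5.65625238e+02  2.11801408e+02  2.00250282e+02  3.14062513e+00
  6.28276486e+00  1.57045141e+00 -1.06823952e-01  9.92691603e-02
  3.05028482e-01]
[253.54815241 121.81887465]
comp 1 [  197    77   117    96 10617] [254.9 122.9]
toast ((566.920166015625, 264.6554870605469), (86.791259765625, 104.16307067871094), 89.43089294433594)
comp 1 [  198    77   115    93 10376] [254.6 122.5]
toast ((567.0276489257812, 265.96893310546875), (83.2751693725586, 102.9926528930664), 89.2143325805664)
comp 1 [  198    77   115    93 10381] [254.6 122.5]
toast ((567.0276489257812, 265.96893310546875), (83.2751693725586, 102.9926528930664), 89.2143325805664)
```

View pics/w8c.png

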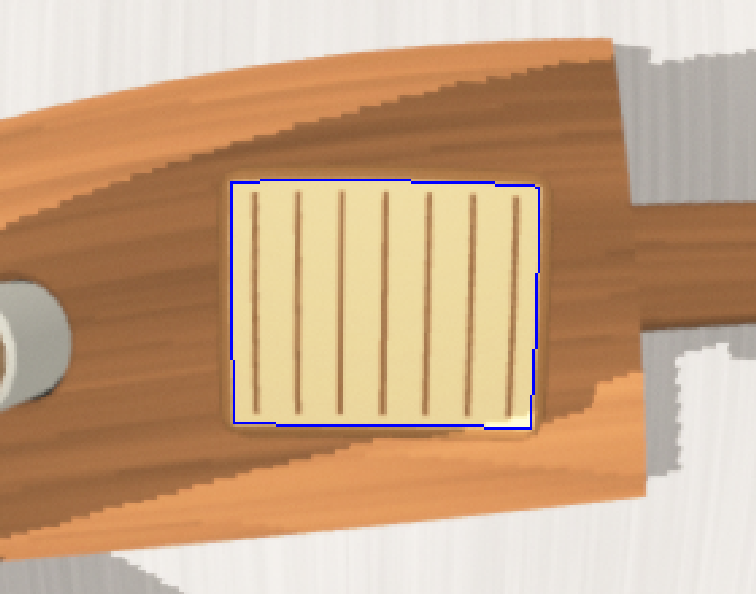

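The contour is a clean inset of the toast's top, centred at (567, 266) with yaw ≈ −0.8°. Now I go to the stencil, passing high over the grill.

Call:
carry_out(delta_pos=[[-0.03,-0.005,-0.03],[-0.085,-0.012,-0.04],[-0.145,-0.02,-0.04],[-0.205,-0.03,-0.04],[-0.265,-0.038,-0.04],[-0.325,-0.048,-0.04],[-0.385,-0.056,-0.04],[-0.445,-0.066,-0.04]], rot=[[0,0,0],[0,0,0],[0,0,0],[0,0,0],[0,0,0],[0,0,0],[0,0,0],[0,0,0]])

```text
clock: 14.78
eef_pos: [499.2, -235.2, 239.9]
tcp_rot: [3.14, 0.0, 1.57]
contact_force: [0.4, -0.2, 0.3]
opening: 0.995
grasp_force: 0.0
```

Call:
carry_out(delta_pos=[[-0.06,-0.01,0],[-0.115,-0.02,0],[-0.155,-0.028,0.02],[-0.18,-0.03,0.035],[-0.19,-0.032,0.04],[-0.19,-0.032,0.04],[-0.19,-0.032,0.04]], rot=[[0,0,0],[0,0,0],[0,0,0],[0,0,0],[0,0,0],[0,0,0],[0,0,0]])

```text
clock: 15.65
eef_pos: [468.2, -422.3, 199.9]
tcp_rot: [3.141, -0.0, 1.571]
contact_force: [0.5, -0.2, -0.0]
opening: 0.994
grasp_force: 0.0
```

Run:
```python
from h import *
im,m,c=avg();np.save("w9.npy",c[1]);cv2.imwrite("pics/w9.png",im);print(r.sense()["clock"],m)
d=r.cut_out("stencil","wrist");print([(x["box"],x["p"]) for x in d][:2])
mk=d[0]["mask"].astype(np.uint8)
print("rect z6",rect(mk,6,c))
h=cv2.cvtColor(im,cv2.COLOR_BGR2HSV);w=cv2.inRange(h,(5,90,60),(22,255,255))
b=[int(v) for v in d[0]["box"]];s=np.zeros_like(w);s[b[1]-8:b[3]+8,b[0]-20:b[2]+8]=w[b[1]-8:b[3]+8,b[0]-20:b[2]+8]
n,l,st,ce=cv2.connectedComponentsWithStats(s);print([(st[i].tolist(),np.round(ce[i],1).tolist()) for i in range(1,n) if st[i][4]>15])
cv2.imwrite("pics/w9c.png",cv2.resize(im[b[1]-30:b[3]+30,b[0]-30:b[2]+30],None,fx=3.5,fy=3.5,interpolation=2)); print(b)
```

```text
15.95 [ 4.68022026e+02 -4.22620092e+02  1.99860618e+02  3.14105064e+00
  3.39462986e-04  1.57119556e+00  2.78199185e-01  2.82549004e-01
 -3.03992545e-02]
[([229.5, 76.9, 359.6, 186.5], 0.64)]
rect z6 ((510.0472106933594, -379.771728515625), (111.20944213867188, 138.232177734375), 86.986572265625)
[([228, 112, 5, 47, 182], [229.9, 134.8]), ([236, 112, 8, 46, 240], [239.5, 133.8])]
[229, 76, 359, 186]
```

View pics/w9c.png

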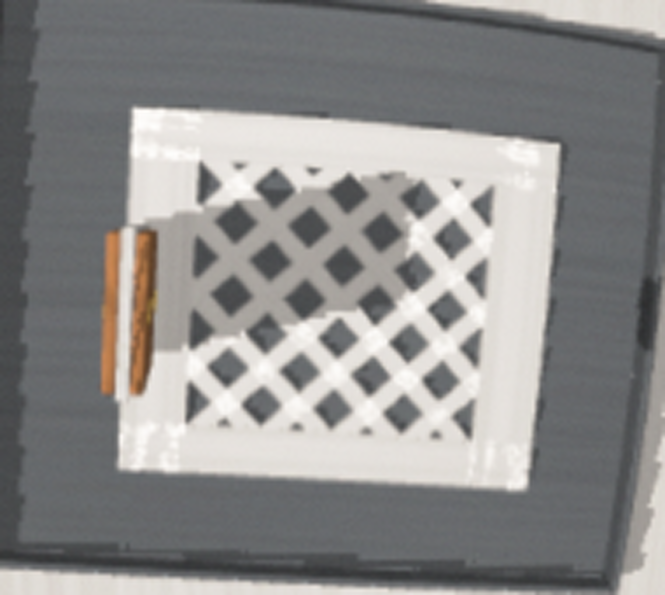

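The stencil's plate corners show in the crop at (133,107), (560,143), (526,490) and (118,469). The handle's steel top runs from (127,228) to (121,399).

Run:
```python
from h import *
c=(r.camera_info("wrist"),np.load("w9.npy"))
f=lambda p:(199+p[0]/3.5,46+p[1]/3.5)
C=np.array([plane("wrist",f(p),6,c)[:2] for p in((133,107),(560,143),(526,490),(118,469))]);print(C,C.mean(0))
for a,b in((0,1),(3,2),(2,1),(3,0)):
    d=C[b]-C[a];print(np.linalg.norm(d),np.degrees(np.arctan2(d[1],d[0])))
for z in(70,81):
    H=[plane("wrist",f(p),z,c)[:2] for p in((127,228),(121,399))];d=H[0]-H[1];print(z,H,np.mean(H,0),np.linalg.norm(d),np.degrees(np.arctan2(d[1],d[0])))
# height check: w1/top triangulation of handle
c1=(r.camera_info("wrist"),np.load("w1.npy"))
print(tri([ray("wrist",(258,113),c1),ray("wrist",f((124,313)),c)]),tri([ray("top",(404.3,219)),ray("wrist",f((124,313)),c)]))
```

```text
[[ 451.15893062 -322.11208502]
 [ 581.12676623 -328.46619761]
 [ 575.62810397 -438.62069308]
 [ 445.73324348 -432.05965613]] [ 513.41176108 -380.31465796]
130.1230688238977 -2.798955476314936
130.06045512958534 -2.891573375786142
110.29165044017002 87.14229681560644
110.08136297592564 87.17486257875218
70 [array([ 453.30653529, -357.58424487]), array([ 451.48771688, -398.67361418])] [ 452.39712608 -378.12892952] 41.12960454458764 87.46546035261619
81 [array([ 453.99778821, -357.4436188 ]), array([ 452.25999226, -396.70259   ])] [ 453.12889024 -377.0731044 ] 39.29741409935266 87.46546035261609
[ 453.0999032  -376.88915211   79.98192014] [ 450.06690926 -380.7056391    42.72805125]
```

Call:
carry_out(delta_pos=[[0.02,-0.006,0.02],[0.04,-0.013,0.05],[0.0454,-0.0146,0.075],[0.0454,-0.0146,0.08],[0.0454,-0.0146,0.08]], rot=[[0,0,1],[0,0,2],[0,0,2.85],[0,0,2.85],[0,0,2.85]])

```text
clock: 16.62
eef_pos: [453.4, -378.4, 119.7]
tcp_rot: [3.141, 0.0, 1.521]
contact_force: [-0.2, 0.6, -0.4]
opening: 0.994
grasp_force: 0.0
```

Call:
carry_out(delta_pos=[[0,0,0.015],[0,0,0.035],[0,0,0.05],[0,0,0.056],[0,0,0.056]], rot=[[0,0,0],[0,0,0],[0,0,0],[0,0,0],[0,0,0]])

```text
clock: 17.25
eef_pos: [452.9, -377.9, 63.0]
tcp_rot: [-3.141, -0.0, 1.52]
contact_force: [0.8, -0.8, -0.3]
opening: 0.995
grasp_force: 0.0
```

Call:
carry_out(delta_pos=[[0,0,0],[0,0,0],[0,0,0],[0,0,0],[0,0,0],[0,0,0],[0,0,0]], rot=[[0,0,0],[0,0,0],[0,0,0],[0,0,0],[0,0,0],[0,0,0],[0,0,0]], claw=0.002, grip_force=60)

```text
clock: 18.12
eef_pos: [453.0, -378.0, 63.5]
tcp_rot: [3.141, 0.0, 1.52]
contact_force: [-0.6, 0.4, 5.4]
opening: 0.113
grasp_force: 59.3
```

Call:
carry_out(delta_pos=[[0,0,-0.005],[0,0,-0.02],[0,0,-0.05],[0,0,-0.09],[0,0,-0.13],[0,0,-0.165],[0,0,-0.187],[0,0,-0.19]], rot=[[0,0,0],[0,0,0],[0,0,0],[0,0,0],[0,0,0],[0,0,0],[0,0,0],[0,0,0]])

```text
clock: 19.12
eef_pos: [453.5, -378.4, 255.6]
tcp_rot: [3.139, 0.002, 1.52]
contact_force: [-0.0, -0.3, -1.6]
opening: 0.109
grasp_force: 58.6
```

Run:
```python
from h import *
im,m,c=avg();np.save("w10.npy",c[1]);cv2.imwrite("pics/w10.png",im);print(r.sense()["clock"],m,r.sense()["opening"])
# nominal plate corners in the held pose: centre 60 ahead along tool y (world x-ish), 57.5 below TCP (top face)
T=c[1]@np.linalg.inv(c[0]["hand_eye"])
for x,y in((55,-5),(55,125),(-55,125),(-55,-5)):
    P=T@np.array([x,y,57.5,1]);print((x,y),np.round(proj("wrist",P[:3],c),1))
d=r.cut_out("stencil","wrist");print([(x["box"],x["p"],int(x["mask"].sum())) for x in d][:2])
g=cv2.cvtColor(im,cv2.COLOR_BGR2GRAY);hs=cv2.cvtColor(im,cv2.COLOR_BGR2HSV)
p=cv2.inRange(hs,(0,0,150),(180,40,255))
for col in range(240,400,16): print(col,hs[100:190:6,col,2].tolist())
```

```text
19.425 [ 4.52607739e+02 -3.77623527e+02  2.52810085e+02  3.14225146e+00
  4.18828045e+00  1.52044107e+00 -3.38719508e-02  4.06778835e-02
 -2.16278717e+00] 0.1113403864082784
(55, -5) [244.3 129.8]
(55, 125) [438.7 137.4]
(-55, 125) [413.6 280.3]
(-55, -5) [245.9 290. ]
[([245.1, 128.3, 439.4, 312.0], 0.61, 22981)]
240 [118, 120, 120, 118, 116, 114, 115, 117, 114, 116, 119, 111, 116, 112, 115]
256 [121, 119, 120, 118, 115, 233, 249, 239, 252, 245, 238, 238, 238, 238, 238]
272 [122, 118, 123, 120, 115, 250, 244, 251, 243, 244, 237, 237, 236, 237, 173]
288 [122, 119, 122, 118, 116, 234, 240, 240, 235, 237, 221, 117, 239, 181, 168]
304 [124, 118, 121, 119, 117, 232, 239, 240, 235, 233, 239, 241, 178, 130, 118]
320 [122, 115, 121, 118, 118, 230, 240, 240, 235, 236, 119, 115, 149, 175, 177]
336 [119, 114, 120, 115, 116, 198, 240, 239, 234, 200, 179, 177, 176, 117, 118]
352 [119, 117, 119, 115, 116, 153, 238, 239, 174, 169, 116, 116, 120, 177, 178]
368 [118, 118, 119, 117, 117, 122, 237, 234, 173, 167, 176, 179, 176, 113, 115]
384 [166, 164, 166, 166, 167, 167, 234, 238, 229, 169, 221, 228, 159, 176, 175]
```

The stencil is held level: its predicted and seen outlines agree to about 1 px. I'll carry it high over the grill.

Call:
carry_out(delta_pos=[[0.012,0.0004,0],[0.04,0.0014,0],[0.08,0.0027,0],[0.13,0.0044,0],[0.182,0.0062,0],[0.234,0.0079,0],[0.286,0.0097,0],[0.338,0.0115,0]], rot=[[0,0,0],[0,0,0],[0,0,0],[0,0,0],[0,0,0],[0,0,0],[0,0,0],[0,0,0]])

```text
clock: 20.48
eef_pos: [480.9, -38.7, 253.2]
tcp_rot: [3.142, -0.0, 1.52]
contact_force: [1.0, 0.0, -1.7]
opening: 0.107
grasp_force: 58.5
```

Call:
carry_out(delta_pos=[[0.052,0.0018,0],[0.104,0.0035,0],[0.156,0.0053,0],[0.205,0.007,0],[0.25,0.0085,0],[0.285,0.0097,0],[0.303,0.0104,0],[0.3076,0.0104,0]], rot=[[0,0,0],[0,0,0],[0,0,-0.5],[0,0,-1],[0,0,-1.5],[0,0,-2.05],[0,0,-2.05],[0,0,-2.05]])

```text
clock: 21.48
eef_pos: [506.8, 266.4, 252.9]
tcp_rot: [-3.141, 0.0, 1.557]
contact_force: [0.8, -0.1, -1.5]
opening: 0.108
grasp_force: 58.5
```

```bash
sed -i 's/s\["tcp_rot"\]%(2\*np.pi)/(s["tcp_rot"]+1)%(2*np.pi)-1/' h.py
python3 - <<'E'
from h import *
im,m,c=avg();cv2.imwrite("pics/w11.png",im);print(r.sense()["clock"],np.round(m,4),r.sense()["opening"])
print(delta((507.0,266.1,120.3),1.557))
E
```

```text
21.775 [ 5.071226e+02  2.650880e+02  2.531858e+02  3.141900e+00  4.000000e-04
  1.555700e+00  2.026000e-01 -5.190000e-02 -1.416500e+00] 0.10804556538587172
(array([ 0.0014, -0.0003,  0.133 ]), np.float64(-0.10984348897244216))
```

Call:
carry_out(delta_pos=[[0.001,0,0.01],[0.001,0,0.035],[0.001,0,0.065],[0.001,0,0.09],[0.001,0,0.102],[0.001,0,0.103],[0.001,0,0.103]], rot=[[0,0,0],[0,0,0],[0,0,0],[0,0,0],[0,0,0],[0,0,0],[0,0,0]])

```text
clock: 22.65
eef_pos: [507.8, 267.0, 151.0]
tcp_rot: [3.141, -0.001, 1.556]
contact_force: [-0.8, -0.1, -1.7]
opening: 0.111
grasp_force: 58.4
```

Run:
```python
from h import *
im,m,c=avg();cv2.imwrite("pics/w12.png",im);print(r.sense()["clock"],np.round(m,4))
# plate edges in image: predicted line points for top (+x tool), right(+y tool 125) edges
T=c[1]@np.linalg.inv(c[0]["hand_eye"])
def P(x,y,z=57.5):return proj("wrist",(T@np.array([x,y,z,1]))[:3],c)
hs=cv2.cvtColor(im,cv2.COLOR_BGR2HSV)
for y in(20,60,100):
    q=P(55,y);u=int(round(q[0]));print("far",y,np.round(q,1),[(v,hs[v,u,1:].tolist()) for v in range(int(q[1])-7,int(q[1])+8,2)])
for x in(45,20,0):
    q=P(x,125);v=int(round(q[1]));print("right",x,np.round(q,1),[(u,hs[v,u,1:].tolist()) for u in range(int(q[0])-8,int(q[0])+9,2)])
for t in("toast","stencil"):
    for n in("side","top"):
        r.grab_frame(n);print(t,n,[(np.round(d["box"],1).tolist(),round(d["p"],2)) for d in r.recognise(t,n)][:2])
ci=cam("side");print("proj toast",[np.round(proj("side",(567+a,266+b,z),ci)).tolist() for a in(-57,57) for b in(-47,47) for z in(22,50)])
cv2.imwrite("pics/side12.png",r.grab_frame("side"))
```

```text
22.95 [ 5.077574e+02  2.669916e+02  1.510931e+02  3.140400e+00 -7.000000e-04
  1.556200e+00  5.020000e-02  2.477000e-01 -1.473800e+00]
far 20 [286.8 130. ] [(122, [144, 149]), (124, [148, 159]), (126, [146, 159]), (128, [90, 159]), (130, [17, 183]), (132, [14, 181]), (134, [12, 188]), (136, [17, 191])]
far 60 [351.7 131.8] [(124, [147, 144]), (126, [143, 153]), (128, [145, 158]), (130, [84, 161]), (132, [17, 183]), (134, [15, 182]), (136, [14, 187]), (138, [16, 189])]
far 100 [408.4 135. ] [(128, [150, 162]), (130, [147, 168]), (132, [143, 160]), (134, [37, 173]), (136, [14, 178]), (138, [13, 182]), (140, [12, 184]), (142, [15, 186])]
right 45 [437.3 152. ] [(429, [14, 179]), (431, [14, 178]), (433, [15, 182]), (435, [16, 179]), (437, [19, 179]), (439, [141, 152]), (441, [146, 154]), (443, [147, 153]), (445, [147, 153])]
right 20 [432.9 187.5] [(424, [11, 182]), (426, [14, 180]), (428, [17, 182]), (430, [16, 177]), (432, [14, 180]), (434, [112, 155]), (436, [145, 149]), (438, [149, 145]), (440, [143, 143])]
right 0 [428.4 214.6] [(420, [15, 183]), (422, [14, 180]), (424, [13, 182]), (426, [13, 177]), (428, [14, 188]), (430, [8, 237]), (432, [9, 237]), (434, [9, 236]), (436, [9, 237])]
toast side [([149.6, 236.8, 203.6, 280.6], 0.64)]
toast top [([141.9, 160.3, 173.7, 204.9], 0.75), ([148.3, 231.4, 170.9, 249.9], 0.39)]
stencil side [([139.4, 217.1, 204.9, 258.3], 0.85)]
stencil top [([126.6, 151.9, 175.2, 202.9], 0.88)]
proj toast [[204.0, 257.0], [204.0, 248.0], [178.0, 278.0], [176.0, 269.0], [173.0, 240.0], [172.0, 232.0], [146.0, 259.0], [144.0, 251.0]]
```

Call:
carry_out(delta_pos=[[-0.0009,-0.0008,0.005],[-0.0009,-0.0008,0.012],[-0.0009,-0.0008,0.02],[-0.0009,-0.0008,0.026],[-0.0009,-0.0008,0.029],[-0.0009,-0.0008,0.03],[-0.0009,-0.0008,0.03]], rot=[[0,0,0],[0,0,0],[0,0,0],[0,0,0],[0,0,0],[0,0,0],[0,0,0]])

```text
clock: 24.28
eef_pos: [506.6, 265.9, 120.4]
tcp_rot: [3.141, -0.0, 1.556]
contact_force: [-1.5, 1.0, -1.9]
opening: 0.109
grasp_force: 58.5
```

Run:
```python
from h import *
im,m,c=avg(10);cv2.imwrite("pics/w13.png",im);print(r.sense()["clock"],np.round(m,4),r.sense()["opening"],r.sense()["grasp_force"])
# toast edges seen in the side view under the plate
ci=cam("side");s=r.grab_frame("side");cv2.imwrite("pics/side13.png",s)
T=c[1]@np.linalg.inv(c[0]["hand_eye"])
col=177
for z0,n in((50,"toast top edge"),(22,"toast bottom")):print(n,[np.round(proj("side",(567+a,266+47.5,z0),ci),1).tolist() for a in(-57,0,57)])
for z in(57.3,60.3):print("plate",[np.round(proj("side",(T@np.array([55.8,y,z,1]))[:3],ci),1).tolist() for y in(-5,60,125)])
q=proj("side",(567,313.5,50),ci);u=int(round(q[0]));hs=cv2.cvtColor(s,cv2.COLOR_BGR2HSV)
for uu in(u-6,u,u+6):print(uu,[(v,hs[v,uu].tolist()) for v in range(int(q[1])-14,int(q[1])+14)])
```

```text
24.775 [ 5.065761e+02  2.659289e+02  1.204419e+02  3.141400e+00 -1.000000e-04
  1.556200e+00  1.660000e-02  3.310000e-02 -1.645800e+00] 0.10686109932459577 58.48231494426727
toast top edge [[176.2, 269.3], [159.7, 259.7], [144.2, 250.7]]
toast bottom [[177.5, 277.9], [161.3, 268.3], [146.0, 259.1]]
plate [[175.2, 268.4], [156.5, 257.2], [139.1, 246.7]]
plate [[175.3, 269.4], [156.7, 258.1], [139.3, 247.6]]
154 [(245, [13, 74, 93]), (246, [15, 86, 98]), (247, [8, 10, 99]), (248, [0, 2, 108]), (249, [0, 0, 102]), (250, [18, 13, 100]), (251, [150, 3, 98]), (252, [20, 22, 104]), (253, [0, 12, 106]), (254, [150, 5, 98]), (255, [113, 10, 106]), (256, [14, 116, 112]), (257, [16, 181, 111]), (258, [16, 161, 108]), (259, [16, 184, 104]), (260, [16, 168, 103]), (261, [15, 171, 97]), (262, [14, 168, 91]), (263, [12, 157, 94]), (264, [14, 174, 94]), (265, [15, 198, 85]), (266, [10, 145, 86]), (267, [14, 188, 84]), (268, [16, 163, 86]), (269, [14, 151, 88]), (270, [16, 170, 75]), (271, [15, 156, 90]), (272, [16, 172, 80])]
160 [(245, [16, 130, 108]), (246, [165, 5, 101]), (247, [130, 7, 109]), (2
[... 468 characters left out ...]
69, 86]), (270, [13, 155, 82]), (271, [15, 148, 95]), (272, [14, 168, 79])]
166 [(245, [19, 71, 119]), (246, [90, 3, 98]), (247, [108, 11, 114]), (248, [21, 104, 135]), (249, [19, 64, 119]), (250, [24, 13, 100]), (251, [120, 5, 110]), (252, [19, 74, 128]), (253, [23, 65, 117]), (254, [30, 3, 96]), (255, [23, 10, 105]), (256, [162, 13, 102]), (257, [163, 18, 100]), (258, [38, 10, 102]), (259, [8, 10, 104]), (260, [15, 10, 105]), (261, [0, 5, 104]), (262, [120, 17, 104]), (263, [13, 107, 107]), (264, [17, 178, 109]), (265, [16, 167, 107]), (266, [15, 181, 104]), (267, [15, 163, 102]), (268, [16, 175, 105]), (269, [16, 197, 83]), (270, [15, 173, 84]), (271, [16, 158, 84]), (272, [16, 167, 87])]
```

```bash
python3 -c "
from rig import r
print(r.sign_off())"
```

```text
the job is handed in; nothing more can be done
None
```

The job is handed in at about 25 s: the pot is down in the well and released, and by my measurements the stencil is held level, centred and about 10 mm above the toast with no contact force; I viewed 11 pictures, one over the limit of 10.

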